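# Free the cam and clamp the printing block

## Robot

A 6-joint arm with a two-finger parallel gripper is mounted at the origin on the work surface. World frame = base frame: x ahead of the robot, y to its left, z up, the work surface at z = 0. Lengths are in m, angles in rad, forces in N, time in s.
With the tool pointing down it reaches from about 0.4 to 0.825 m from the base axis. Payload 7 kg.
Tool frame: the origin (TCP) lies at the centre of the arm's flange, where the gripper is bolted on; the fingertips stand 178 mm ahead of it and the grasp point (between the pads) lies 159 mm ahead of it; x points along the fingers, y is the direction in which the jaws open and shut, and the axes are right-handed (so a half turn about x gives the same grasp; the last joint's range is limited). The gripper opens to 88 mm and grips with 3 to 60 N. Pads are 19 mm wide; open, the fingers measure 130 mm over their backs; the gripper's body (78 mm by 193 mm) begins 47 mm behind the grasp point.
Start: joints at [1.59, 0.359, 0.012, 0, -1.224, -0.288], TCP at [0.179, 0.651, 0.405] pointing down, gripper open.
Joint ranges: [-3.07, 3.07], [-1.43, 2.12], [-1.02, 1.25], [-3.03, 1.67], [-3.05, -0], [-3.03, 3.03]. Speed limits (rad/s): [2.39, 2.39, 3.01, 3.14, 3.14, 3.14].

## Interface

Orientations are given as [roll, pitch, yaw] about the fixed x, y, z axes, in that order (R = Rz(yaw) Ry(pitch) Rx(roll)).
In Python, from station import status, viewer, arm gives the robot as it stands. The module is installed in compiled form; this text tells all that it offers.
- The arm moves only by the tool apply_moves, never from a script. Its argument "commands" is a list of rows, each an object of numbers: "dx", "dy", "dz": the shift along the world's x, y, z in mm; "spin": the turn about the world's z in degrees; "hand": the closure, from 0 (fully open) to 1 (shut). A call has exactly 5 rows; each row shifts and turns the commanded pose from where the row before left it; what a row does not reach is not made up. A row lasts 1/8 s, in which the tool goes at most 62.5 mm and 10.7 degrees, less where a joint would pass 70% of its speed; a pose out of reach is approached as far as the arm can. A call is refused whole if a number of a shift passes 62.5 or a number of a turn 10.7, either way. A call with a gripper value outside its range is refused whole. The fingers move at their own pace and stop on an object; "grip_force" is the grip in N (left out, the last holds). Time passes only in rows, so rows that do not move let the fingers close, or fill a call up. It gives the time, the measured TCP pose, the force and the opening at its end, in the units of the state.
- status.get_state(): the state, without advancing time (a new reading comes with each control period).
- viewer.grab_frame(name): name is "side" or "top" or "wrist"; returns the picture (420x560x3 uint8, red, green, blue); there is no depth.
- viewer.camera_info(name): a dict with "fx", "fy", "cx", "cy" (pixels), "eye" and "attitude" of the camera in the world; the wrist camera has in their place "T_tool_cam" (4x4, takes a point from camera to tool coordinates, whose origin is the TCP and whose axes are the tool frame's). Camera axes: x right, y up, looking along -z (the intrinsics and any distortion apply to the point x, -y, -z); pixel columns grow to the right and rows downward; lengths in m; the calibration is good to about 2 mm. The wrist camera is an equidistant fisheye: a pixel r from the principal point sees the ray r / f radians off the axis. A picture is of the moment at which its call begins: read the wrist's pose just before it. camera_info takes no time and is no camera call.
- arm.job_done(): hands the job in, once; it reports no verdict.
The state is a dict: "t": time; "q": joint angles; "qd": joint speeds; "joint_efforts": joint torques, N m; "eef_pos": TCP position; "ee_rot": TCP orientation; "force": force on the tool from outside, world axes, zero at the start; "moment": the same for the moment, N m; "width": finger opening in m.
Only numpy, scipy, OpenCV 4.12 (cv2) and the standard library are available. Lean on these libraries where they do the work, as an engineer would, in place of code of your own. Each camera call takes 0.05 s, during which the arm holds its last target.

## Task

The carved wooden block on the printing jig has to be clamped for the next print. With the fingertips, push the post on the red cam's lever round until the cam's low dip faces the steel nose of the blue slide, and only then push the blue slide forward until it has pressed the block squared-up and flush against the dark wooden fence. Let the slide move the block: do not touch, lift or carry it yourself, leave the ink pot, bottles, brush, tub and basket where they are, and take the hand away at the end.

Things in the scene. Friction and masses are not known exactly. Their poses are not given: they have to be found in the camera images.
- jig: Printing jig fixed to the table: plywood bed x -110..150, y -155..165 mm, 12 mm thick. Frame: origin on the table top; x = the slide's forward direction (roughly away from the robot), y left, z up. The cam's upright pivot is at x 40, y 80 mm. The dark wooden fence, 52 mm high above the table, has its block-side face at x = 55 mm and spans y -115..5 mm.
- cam (a joint): Angle (rad) of the red cam plate, growing counter-clockwise from above. 0 = low point: the dip in the rim (white dot) faces the slide's nose and the lever points along the jig's +x. Starts 1.2 to 2.0 (lever to the jig's left), the round rim blocking the nose; the nose has full room within 0.35 of 0. Plate 100 mm across, top at 30 mm. Stays where left. Range -0.6 to 2.3; no stop at 0.
- lever_post (a point): Centre of the top of the black upright post on the cam's lever: 68 mm from the pivot, opposite the dip, 84 mm above the table. Post 16 mm in diameter, 48 mm tall, on a 16 mm wide steel lever arm whose top is 36 mm above the table. Turning the cam takes about 1.5 N here.
- slide (a joint): Travel (m) of the blue slide along the jig's +x: 0 = fully back, starts 0 to 0.010; the cam's rim stops it at 0.013; 0.040 with the block flush at the fence (mechanical end 0.044). Stays where left; takes 2 to 4 N. It is a cross bar 205 mm along y, 41 mm high above the table, with a steel nose towards the cam (y = 80 mm); its right part is the jaw that pushes the block.
- push_face (a point): Centre of the rear (-x) face of the slide's upright push plate, 65 mm above the table; moves with the slide. The plate is 90 mm wide (y), 8 mm thick (x), from 40 to 90 mm above the table, with nothing behind it. At slide = 0 this point is at x -75, y -5 mm in the jig's frame.
- print_block: Loose carved wooden printing block lying on the bed between slide and fence: 70 (x) x 90 (y) x 24 mm, with a yellow-orange sun on top, about 0.12 kg; origin at the centre of its underside. Flush against the fence, its origin is at x = 20 mm in the jig's frame; it starts 10 to 25 mm short of that and up to 0.08 rad skewed.
- bottle_gold: Bystander: yellow-gold paint bottle, 42 mm across, 125 mm tall, origin at its foot; left of the jig.
- bottle_blue: Bystander: blue paint bottle, same size, origin at its foot; left of the jig.
- bottle_red: Bystander: red paint bottle, same size, origin at its foot; left of the jig.
- ink_pot: Bystander: small black ink pot with a white lid, 38 mm across, 34 mm tall, standing on the jig's bed beyond the fence; origin at its foot.
- brush: Bystander: paint brush 190 mm long lying to the right of the jig, along its own x.
- tub: Bystander: yellow three-compartment brush tub, 130 x 210 x 100 mm, far to the right; origin under its centre.
- basket: Bystander: round red basket 110 mm across, 100 mm tall, far to the left; origin at its foot.
There are look-alikes about, which are no part of the job. Leave any green or pink look-alike of the print_block alone.

How it is judged:
By the outcome, as a careful person would: the job done as asked, in the order asked, and still so for the second after the job is handed in, with the robot touching nothing.
It also fails if it takes over 51 s, if anything falls off the work surface, if the arm or the gripper's body presses on something with over 40 N, if the wrist force passes 120 N, or if a joint passes its speed limit or range.

## Working session

There is one attempt and no reset: what is moved stays moved. The work goes in short steps, Python scripts to look and compute and a tool call to move; the robot and the scene stay as the last step left them, time stands still between calls to the robot, and variables do not carry over. Pictures are saved under pics/ and viewed, and the job is handed in when it is done.

Besides the shell and the picture viewer there is one more tool, called in YAML: its name, and indented under it one key for each argument. apply_moves: Moves the arm, as the interface text tells. Its arguments: {"type":"object","properties":{"commands":{"type":"array","items":{"type":"object","properties":{"dx":{"type":"number"},"dy":{"type":"number"},"dz":{"type":"number"},"spin":{"type":"number"},"hand":{"type":"number"}}}},"grip_force":{"type":"number"}},"required":["commands"]}

```bash
mkdir -p pics; python3 - <<'E'
from station import status, viewer, arm
import cv2
s=status.get_state(); print(s)
for n in ["side","top","wrist"]:
    print(n,viewer.camera_info(n))
    cv2.imwrite(f"pics/{n}0.png",cv2.cvtColor(viewer.grab_frame(n),cv2.COLOR_RGB2BGR))
E
```

```text
{'t': 0.0, 'q': array([ 1.59009910e+00,  3.59363923e-01,  1.10890977e-02, -3.52664622e-04,
       -1.22408568e+00, -2.88135804e-01]), 'qd': array([ 0.00081579, -0.00140463,  0.00037988, -0.00080567, -0.00166981,
        0.00119505]), 'joint_efforts': array([-1.44678230e-03, -5.82709587e+01,  2.93058479e+01,  6.99771255e+00,
        6.98751857e-03, -1.54856684e-04]), 'eef_pos': array([0.17920981, 0.6505812 , 0.40375001]), 'ee_rot': array([ 1.65009709,  1.56919739, -1.76044869]), 'force': array([ 1.06954312, -1.1783639 ,  0.55437868]), 'moment': array([ 0.03571312,  0.01357813, -0.02689361]), 'width': 0.0876787257277986}
side {'fx': 517.8862814073603, 'fy': 517.8862814073603, 'cx': 277.815838489293, 'cy': 198.86807744693436, 'eye': array([-0.06689285, -0.90385157,  1.18346156]), 'attitude': array([ 0.75820519, -0.0050151 , -0.58802186])}
top {'fx': 483.93023419494784, 'fy': 483.93023419494784, 'cx': 277.91745699621066, 'cy': 205.86728006605713, 'eye': array([ 0.26864205, -0.01049028,  1.35291165]), 'attitude': array([ 0.18802879, -0.0039263 , -1.55225488])}
wrist {'fx': 325.19226210127806, 'fy': 325.19226210127806, 'cx': 281.00087384111544, 'cy': 214.07160049147217, 'T_tool_cam': array([[-4.60431461e-05,  2.86790193e-01, -9.57993415e-01,
         1.89451250e-02],
       [ 9.99999943e-01,  3.32846106e-04,  5.15805794e-05,
         9.27787353e-04],
       [ 3.33657182e-04, -9.57993358e-01, -2.86790192e-01,
        -7.68574066e-02],
       [ 0.00000000e+00,  0.00000000e+00,  0.00000000e+00,
         1.00000000e+00]])}
```

View pics/side0.png

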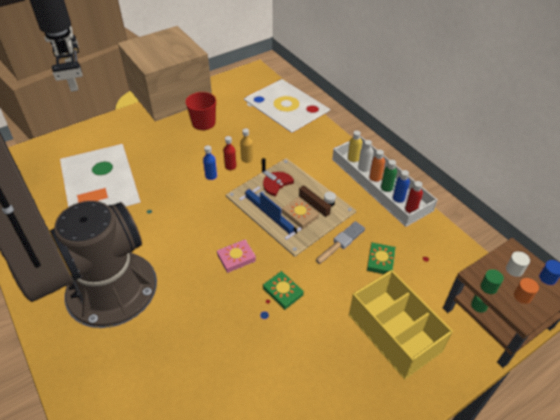

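View pics/top0.png

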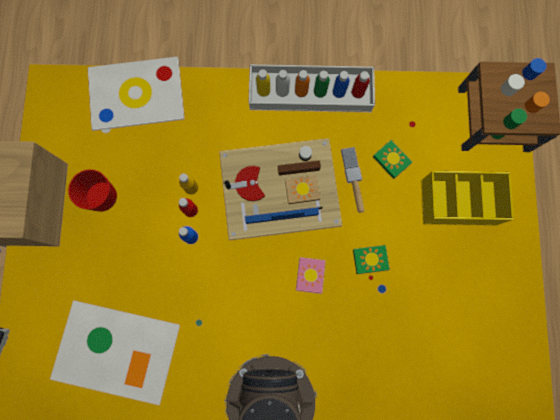

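View pics/wrist0.png

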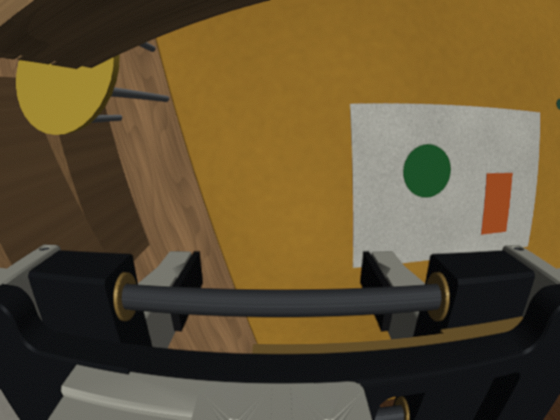

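```bash
cat > h.py <<'E'
import numpy as np, cv2
from scipy.spatial.transform import Rotation as Ro
from station import status, viewer, arm
def cam(n):
    c=viewer.camera_info(n); return c, Ro.from_euler('xyz',c['attitude']).as_matrix(), c['eye']
def ray(n,u,v):
    c,R,e=cam(n); d=np.array([(u-c['cx'])/c['fx'],-(v-c['cy'])/c['fy'],-1]); return e,R@d
def at_z(n,u,v,z):
    e,d=ray(n,u,v); return e+d*(z-e[2])/d[2]
def proj(n,P):
    c,R,e=cam(n); p=(np.atleast_2d(P)-e)@R
    return np.c_[c['cx']-c['fx']*p[:,0]/p[:,2], c['cy']+c['fy']*p[:,1]/p[:,2]]
E
python3 - <<'E'
import cv2
for n,(x,y,w,h) in dict(top=(210,130,140,115),side=(215,140,150,120)).items():
    i=cv2.imread(f'pics/{n}0.png')[y:y+h,x:x+w]
    cv2.imwrite(f'pics/{n}0z.png',cv2.resize(i,None,fx=5,fy=5,interpolation=cv2.INTER_CUBIC))
E
```

```text
(no output)
```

View pics/top0z.png

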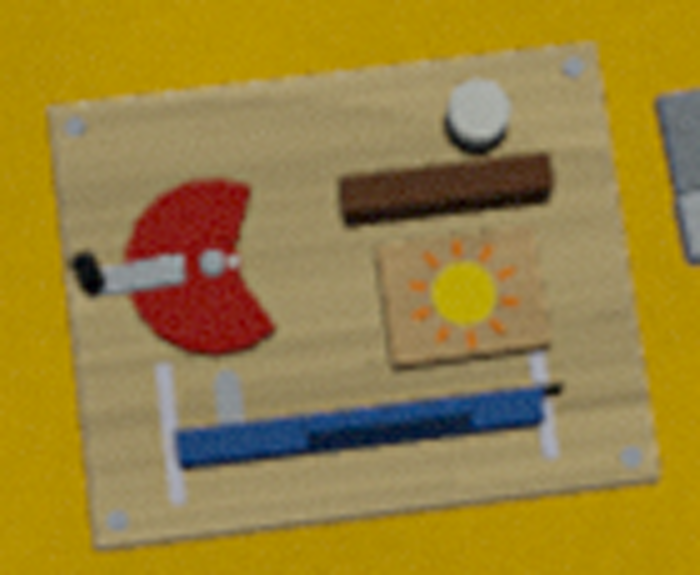

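View pics/side0z.png

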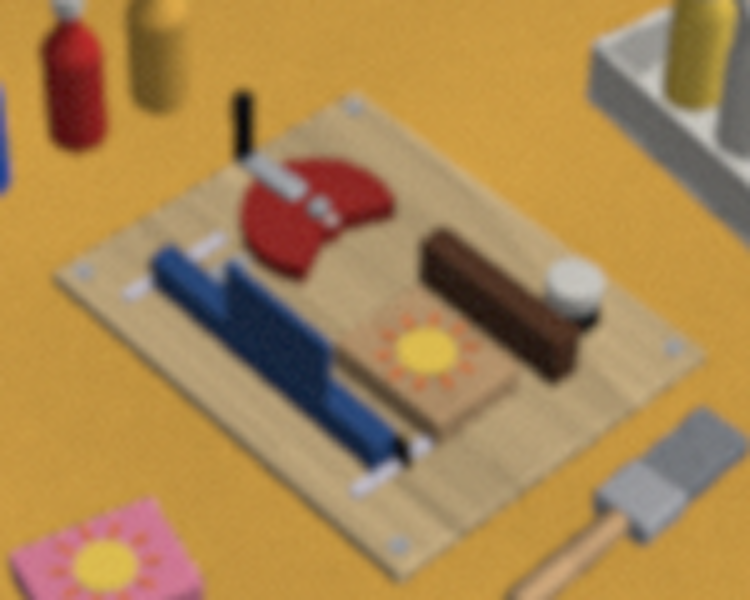

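```bash
cat >> h.py <<'E'
from scipy.optimize import least_squares
def jig(P,X):
    c,s=np.cos(P[2]),np.sin(P[2]); X=np.atleast_2d(X)/1000
    return np.c_[P[0]+c*X[:,0]-s*X[:,1],P[1]+s*X[:,0]+c*X[:,1],X[:,2]]
def unjig(P,W):
    c,s=np.cos(P[2]),np.sin(P[2]); d=np.asarray(W)[:2]-P[:2]
    return 1000*np.array([c*d[0]+s*d[1],-s*d[0]+c*d[1]])
C=np.array([[150,165,12],[150,-155,12],[-110,-155,12],[-110,165,12.]])
def z(n,u,v):
    o=dict(top=(210,130),side=(215,140))[n]; return np.array([o[0]+(u+.0)/5-.4,o[1]+v/5-.4])
E
python3 - <<'E'
from h import *
T=np.array([z('top',*p) for p in [(50,106),(596,42),(660,478),(97,548)]])
S=np.array([z('side',*p) for p in [(355,92),(705,355),(400,578),(55,278)]])
f=lambda P,w:np.concatenate([(proj('top',jig(P,C))-T).ravel()*w[0],(proj('side',jig(P,C))-S).ravel()*w[1]])
for w in [(1,0),(0,1),(1,1)]:
    r=least_squares(f,[.5,0,0],args=(w,)); print(r.x,np.round(r.fun,1))
P=r.x; np.save('P.npy',P)
# lever post top
pt=z('top',85,260); print('post top cam',unjig(P,at_z('top',*pt,.084)))
ps=z('side',243,95); print('post side',unjig(P,at_z('side',*ps,.084)))
print('pivot',unjig(P,at_z('top',*z('top',213,263),.036)), unjig(P,at_z('side',*z('side',320,207),.036)))
print('dot',unjig(P,at_z('top',*z('top',234,262),.030)))
# push plate top rear edge ends side view (z .09)
for p in [(228,262),(328,348)]: print('plate top', unjig(P,at_z('side',*z('side',*p),.09)))
# block top corners z=.036
for p in [(376,247),(395,363),(550,345),(540,232)]: print('block', unjig(P,at_z('top',*z('top',*p),.036)))
print(jig(P,[[40,80,0],[-75,-5,65],[-35,-5,65]]))
E
```

```text
[ 0.55802543 -0.02323457  0.14183345] [-0.4 -0.4  0.2 -0.5  0.7  0.4 -0.5  0.3  0.  -0.   0.  -0.  -0.  -0.
 -0.  -0. ]
[ 0.55664403 -0.02480281  0.14460486] [-0.   0.   0.  -0.   0.   0.   0.   0.   0.1 -0.2  0.9 -0.3 -0.1  0.6
 -1.  -0.4]
[ 0.557554   -0.02372267  0.14288459] [-0.3 -0.1  0.3 -0.4  0.9  0.5 -0.2  0.6  0.2 -0.5  1.  -0.5 -0.1  0.2
 -0.9 -0.8]
post top cam [ 37.95077425 148.27857816]
post side [ 38.11574922 150.30117054]
pivot [39.61336037 81.02362298] [39.97264342 79.21060583]
dot [40.20998173 69.37571624]
plate top [-68.23411383  40.32788499]
plate top [-70.06657815 -49.60783876]
block [ 37.52742723 -10.59034897]
block [-29.45691948 -12.66603531]
block [-29.96122242 -99.47391094]
block [  34.7938845  -102.96396531]
[[ 0.58575447  0.06115804  0.        ]
 [ 0.4840303  -0.03935163  0.065     ]
 [ 0.52362267 -0.03365568  0.065     ]]
```

```bash
python3 - <<'E'
from h import *
P=np.load('P.npy'); s=status.get_state()
R=Ro.from_euler('xyz',s['ee_rot']).as_matrix(); print(s['t'],R.round(3), np.degrees(np.arctan2(R[1,1],R[0,1])))
for n,p in dict(gold=(188,177),red=(187,201),blue=(183,231)).items(): 
    w=at_z('top',*p,.125); print(n,w,unjig(P,w))
p0=jig(P,[[-8,148,0]])[0]; print('behind post',p0, 'jig yaw deg',np.degrees(P[2]))
E
```

```text
0.15 [[-0.    -0.266 -0.964]
 [-0.001 -0.964  0.266]
 [-1.     0.001 -0.   ]] -105.40606943225384
gold [0.57450839 0.22514117 0.125     ] [ 52.21954504 243.91347298]
red [0.51061123 0.22432263 0.125     ] [-11.14302289 252.20215621]
blue [0.43228525 0.23034251 0.125     ] [-87.81358002 269.31422406]
behind post [0.52856049 0.12162993 0.        ] jig yaw deg 8.186683730417986
```

apply_moves:
  commands:
    - {"dx":20,"dy":-48,"dz":0,"spin":-6.6,"hand":1}
    - {"dx":30,"dy":-48,"dz":0,"spin":-6.6,"hand":1}
    - {"dx":30,"dy":-48,"dz":0,"spin":-6.6,"hand":1}
    - {"dx":30,"dy":-48,"dz":0,"spin":-6.6,"hand":1}
    - {"dx":30,"dy":-48,"dz":0,"spin":-6.6,"hand":1}
  grip_force: 20

```text
t: 0.78
eef_pos: [0.3199, 0.409, 0.4046]
ee_rot: [-0.048, 1.571, 2.246]
force: [0.6, 1.2, 0.6]
width: 0.0431
```

apply_moves:
  commands:
    - {"dx":35,"dy":-48,"dz":0,"spin":-6.6,"hand":1}
    - {"dx":35,"dy":-48,"dz":0,"spin":-6.6,"hand":1}
    - {"dx":35,"dy":-48,"dz":0,"spin":-6.6,"hand":1}
    - {"dx":35,"dy":-48,"dz":0,"spin":-6.6,"hand":1}
    - {"dx":35,"dy":-48,"dz":0,"spin":-6.6,"hand":1}

```text
t: 1.4
eef_pos: [0.495, 0.169, 0.4048]
ee_rot: [-0.885, 1.57, 0.833]
force: [1.3, 0.8, 1.0]
width: 0.0004
```

apply_moves:
  commands:
    - {"dx":16,"dy":-24,"dz":-10,"spin":0,"hand":1}
    - {"dx":14,"dy":-23,"dz":-30,"spin":0,"hand":1}
    - {"dx":0,"dy":0,"dz":-40,"spin":0,"hand":1}
    - {"dx":0,"dy":0,"dz":-40,"spin":0,"hand":1}
    - {"dx":0,"dy":0,"dz":0,"spin":0,"hand":1}

```text
t: 2.02
eef_pos: [0.5232, 0.123, 0.282]
ee_rot: [1.937, 1.564, -2.626]
force: [0.4, -0.5, 0.7]
width: 0.0007
```

```bash
cat >> h.py <<'E'
P=np.load('P.npy')
def look(tag,names=('top','side','wrist'),zoom=True):
    s=status.get_state(); R=Ro.from_euler('xyz',s['ee_rot']).as_matrix()
    print(s['t'],s['eef_pos'].round(4),'yaw',np.degrees(np.arctan2(R[1,1],R[0,1])).round(1),'F',s['force'].round(1),'jig',unjig(P,s['eef_pos']).round(1),'q',s['q'].round(2))
    for n in names:
        i=cv2.cvtColor(viewer.grab_frame(n),cv2.COLOR_RGB2BGR)
        if n!='wrist':
            x,y=dict(top=(210,130),side=(215,140))[n]; i=cv2.resize(i[y:y+118,x:x+145],None,fx=5,fy=5,interpolation=cv2.INTER_CUBIC)
        cv2.imwrite(f'pics/{n}{tag}.png',i)
E
python3 -c "
from h import *
look(1)"
```

```text
2.025 [0.5232 0.123  0.282 ] yaw -171.4 F [ 0.4 -0.5  0.7] jig [-13.1 150.1] q [ 0.6   0.25 -0.45 -0.   -0.87 -0.45]
```

View pics/side1.png

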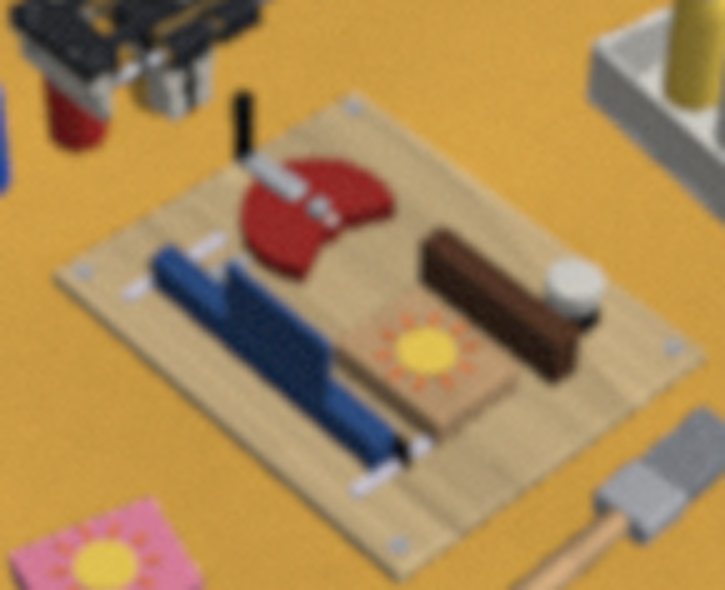

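View pics/wrist1.png

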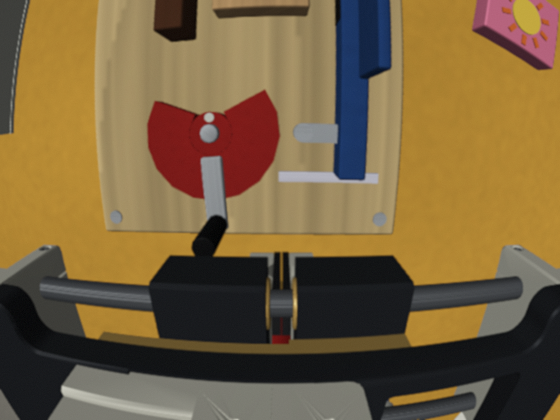

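apply_moves:
  commands:
    - {"dx":0,"dy":-1,"dz":-25,"spin":0,"hand":1}
    - {"dx":0,"dy":0,"dz":-24,"spin":0,"hand":1}
    - {"dx":0,"dy":0,"dz":0,"spin":0,"hand":1}
    - {"dx":5,"dy":1,"dz":0,"spin":0,"hand":1}
    - {"dx":5,"dy":0,"dz":0,"spin":0,"hand":1}

```text
t: 2.8
eef_pos: [0.5352, 0.1242, 0.2373]
ee_rot: [-1.248, 1.568, 0.474]
force: [0.3, -0.5, -0.3]
width: 0.0006
```

```bash
python3 -c "
from h import *
look(2)"
```

```text
2.8 [0.5352 0.1242 0.2373] yaw -171.4 F [ 0.3 -0.5 -0.3] jig [ -1.  149.6] q [ 0.58  0.32 -0.48  0.   -0.77 -0.43]
```

View pics/side2.png

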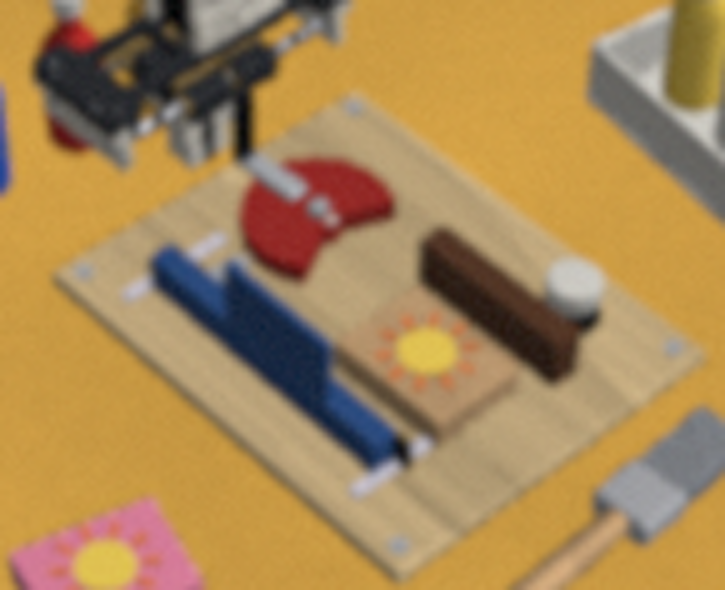

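View pics/wrist2.png

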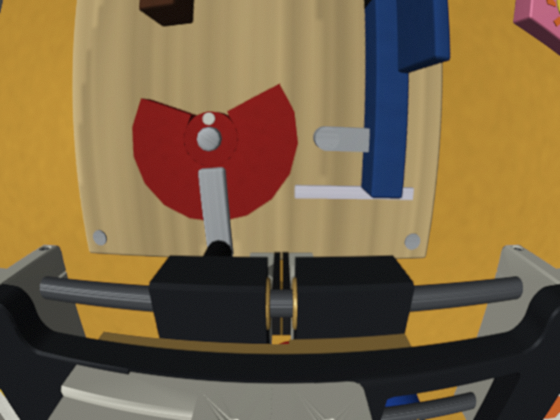

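```bash
python3 - <<'E'
from h import *
s=status.get_state(); cur=s['eef_pos'][:2]
d=29
for th in [92,84,76,68,60,52,44,36,28,20,12,4,0]:
    a=np.radians(th); c=np.array([40+68*np.cos(a)-d*np.sin(a),80+68*np.sin(a)+d*np.cos(a),0])
    w=jig(P,c)[0][:2]; print(th,c.round(0),((w-cur)*1000).round(1),w.round(3)); cur=w
E
```

```text
92 [  9. 147.   0.] [10.4 -0.9] [0.545 0.123]
84 [ 18. 151.   0.] [9. 5.] [0.554 0.128]
76 [ 28. 153.   0.] [9.6 3.7] [0.564 0.132]
68 [ 39. 154.   0.] [10.   2.4] [0.574 0.134]
60 [ 49. 153.   0.] [10.3  0.9] [0.584 0.135]
52 [ 59. 151.   0.] [10.3 -0.5] [0.594 0.135]
44 [ 69. 148.   0.] [10.1 -1.9] [0.605 0.133]
36 [ 78. 143.   0.] [ 9.8 -3.3] [0.614 0.129]
28 [ 86. 138.   0.] [ 9.2 -4.6] [0.624 0.125]
20 [ 94. 131.   0.] [ 8.5 -5.9] [0.632 0.119]
12 [100. 123.   0.] [ 7.6 -7. ] [0.64  0.112]
4 [106. 114.   0.] [ 6.5 -8. ] [0.646 0.104]
0 [108. 109.   0.] [ 2.8 -4.3] [0.649 0.1  ]
```

apply_moves:
  commands:
    - {"dx":0,"dy":0,"dz":9,"spin":0,"hand":1}
    - {"dx":6,"dy":0,"dz":0,"spin":0,"hand":1}
    - {"dx":6,"dy":0,"dz":0,"spin":-2,"hand":1}
    - {"dx":9,"dy":5,"dz":0,"spin":-8,"hand":1}
    - {"dx":9.6,"dy":3.7,"dz":0,"spin":-8,"hand":1}

```text
t: 3.58
eef_pos: [0.5652, 0.1324, 0.2444]
ee_rot: [2.188, 1.57, -2.694]
force: [-0.7, 0.3, 0.0]
width: 0.0005
```

```bash
python3 -c "
from h import *
look(3)"
```

```text
3.575 [0.5652 0.1324 0.2444] yaw 170.2 F [-0.7  0.3  0. ] jig [ 29.8 153.4] q [ 0.57  0.36 -0.4  -0.   -0.82 -0.74]
```

View pics/side3.png

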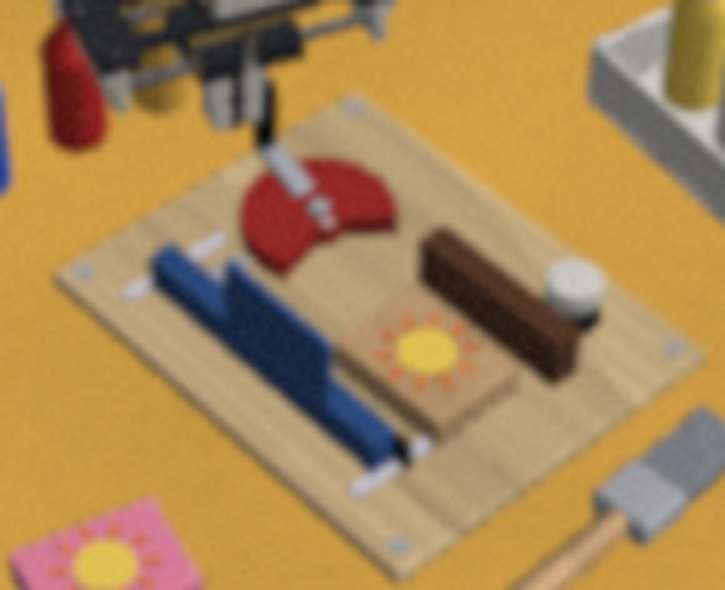

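View pics/wrist3.png

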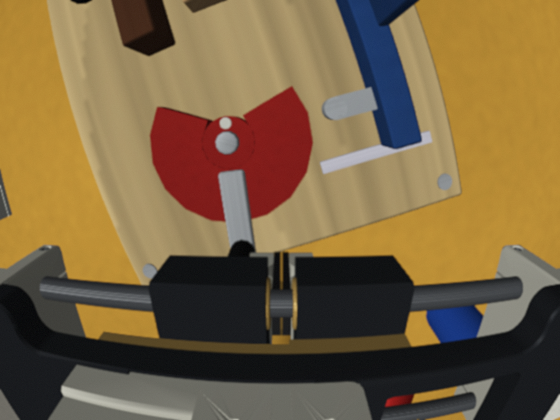

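apply_moves:
  commands:
    - {"dx":10,"dy":2,"dz":0,"spin":-8,"hand":1}
    - {"dx":10.3,"dy":1,"dz":0,"spin":-8,"hand":1}
    - {"dx":10.3,"dy":-0.5,"dz":0,"spin":-8,"hand":1}
    - {"dx":10,"dy":-2,"dz":0,"spin":-8,"hand":1}
    - {"dx":9.8,"dy":-3.3,"dz":0,"spin":-8,"hand":1}

```text
t: 4.35
eef_pos: [0.615, 0.1294, 0.2443]
ee_rot: [2.621, 1.57, -2.956]
force: [-1.8, 0.1, 0.3]
width: 0.0002
```

```bash
python3 -c "
from h import *
look(4)"
```

```text
4.35 [0.615  0.1294 0.2443] yaw 130.5 F [-1.8  0.1  0.3] jig [ 78.7 143.4] q [ 0.52  0.42 -0.29 -0.   -0.86 -1.38]
```

View pics/side4.png

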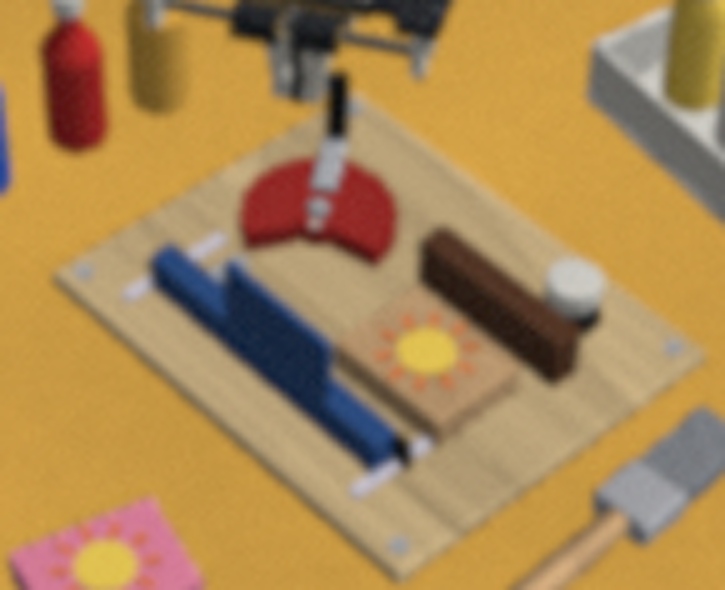

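View pics/wrist4.png

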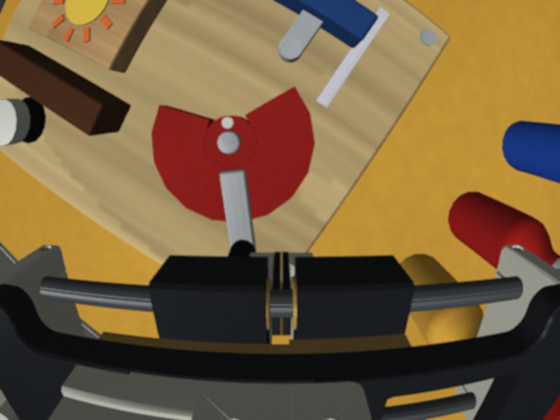

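```bash
python3 -c "
from h import *
q=unjig(P,at_z('side',*z('side',338,78),.084)); print(q,np.degrees(np.arctan2(q[1]-80,q[0]-40)))
q=unjig(P,at_z('side',*z('side',337,137),.036)); print(q,np.degrees(np.arctan2(q[1]-80,q[0]-40)))"
```

```text
[ 93.77829142 122.41959951] 38.26590592845492
[ 91.38538229 119.9489049 ] 37.8628211594063
```

apply_moves:
  commands:
    - {"dx":9.2,"dy":-4.6,"dz":0,"spin":-8,"hand":1}
    - {"dx":8.5,"dy":-5.9,"dz":0,"spin":-8,"hand":1}
    - {"dx":7.6,"dy":-7,"dz":0,"spin":-8,"hand":1}
    - {"dx":3,"dy":-4,"dz":0,"spin":-4,"hand":1}
    - {"dx":0,"dy":0,"dz":0,"spin":0,"hand":1}

```text
t: 5.12
eef_pos: [0.6433, 0.108, 0.2446]
ee_rot: [3.034, 1.571, -3.025]
force: [0.2, 0.1, -0.5]
width: 0.0006
```

```bash
python3 -c "
from h import *
look(5)"
```

```text
5.125 [0.6433 0.108  0.2446] yaw 102.8 F [ 0.2  0.1 -0.5] jig [103.6 118.2] q [ 0.46  0.46 -0.23 -0.   -0.88 -1.81]
```

View pics/side5.png

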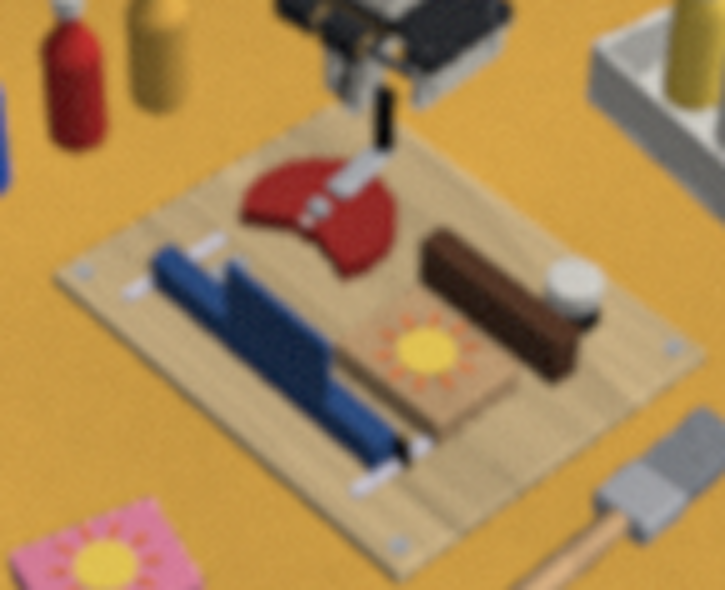

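View pics/wrist5.png

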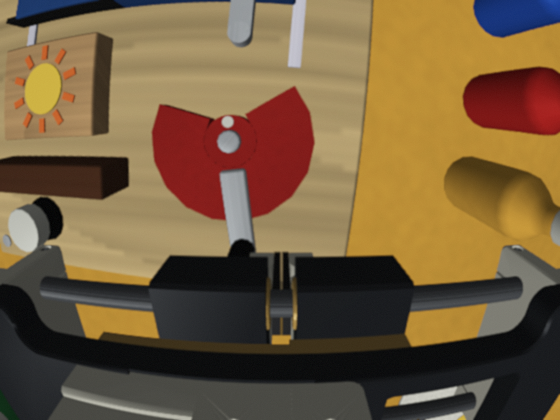

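```bash
python3 -c "
from h import *
for p,h in [((384,90),.084),((382,148),.036)]:
  q=unjig(P,at_z('side',*z('side',*p),h)); print(q,np.degrees(np.arctan2(q[1]-80,q[0]-40)))
"
```

```text
[107.92246067  94.6961187 ] 12.208673272445566
[106.14264829  92.98136642] 11.10391600932324
```

apply_moves:
  commands:
    - {"dx":3,"dy":-4.5,"dz":0,"spin":-6,"hand":1}
    - {"dx":2,"dy":-4.5,"dz":0,"spin":-5,"hand":1}
    - {"dx":1.2,"dy":-3.5,"dz":0,"spin":0,"hand":1}
    - {"dx":0,"dy":0,"dz":0,"spin":0,"hand":1}
    - {"dx":0,"dy":0,"dz":0,"spin":0,"hand":1}

```text
t: 5.9
eef_pos: [0.6496, 0.0957, 0.2447]
ee_rot: [-2.841, 1.571, -2.812]
force: [0.6, 0.3, 0.5]
width: 0.0003
```

```bash
python3 -c "
from h import *
look(6)"
```

```text
5.9 [0.6496 0.0957 0.2447] yaw 91.7 F [0.6 0.3 0.5] jig [108.1 105.1] q [ 0.44  0.46 -0.22 -0.   -0.89 -1.98]
```

View pics/side6.png

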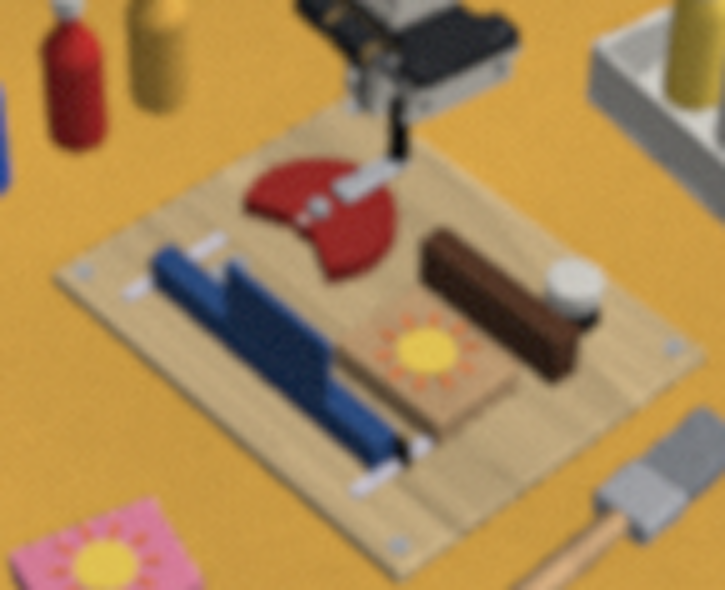

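View pics/wrist6.png

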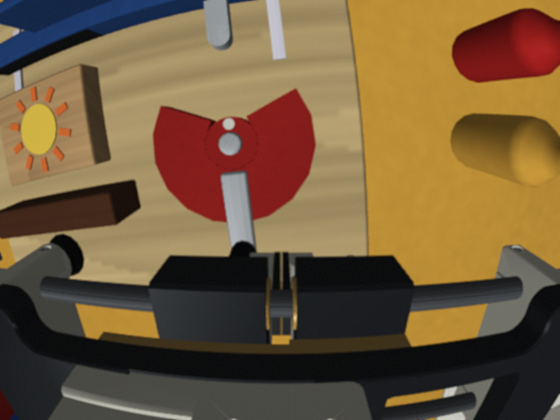

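apply_moves:
  commands:
    - {"dx":-1.5,"dy":10,"dz":0,"spin":0,"hand":1}
    - {"dx":-1.5,"dy":10,"dz":0,"spin":0,"hand":1}
    - {"dx":0,"dy":0,"dz":50,"spin":0,"hand":1}
    - {"dx":-50,"dy":10,"dz":50,"spin":0,"hand":1}
    - {"dx":-60,"dy":0,"dz":10,"spin":0,"hand":1}

```text
t: 6.68
eef_pos: [0.5432, 0.1258, 0.351]
ee_rot: [0.365, 1.566, 0.394]
force: [-0.2, 1.0, -0.5]
width: 0.0003
```

```bash
python3 -c "
from h import *
look(7)
for p,h in [((400,155),.036)]:
  q=unjig(P,at_z('side',*z('side',*p),h)); print(q,np.degrees(np.arctan2(q[1]-80,q[0]-40)))
"
```

```text
6.675 [0.5432 0.1258 0.351 ] yaw 91.6 F [-0.2  1.  -0.5] jig [  7.1 150. ] q [ 0.58  0.21 -0.33  0.   -1.03 -2.12]
[110.34659079  80.48082182] 0.3916128901169069
```

View pics/side7.png

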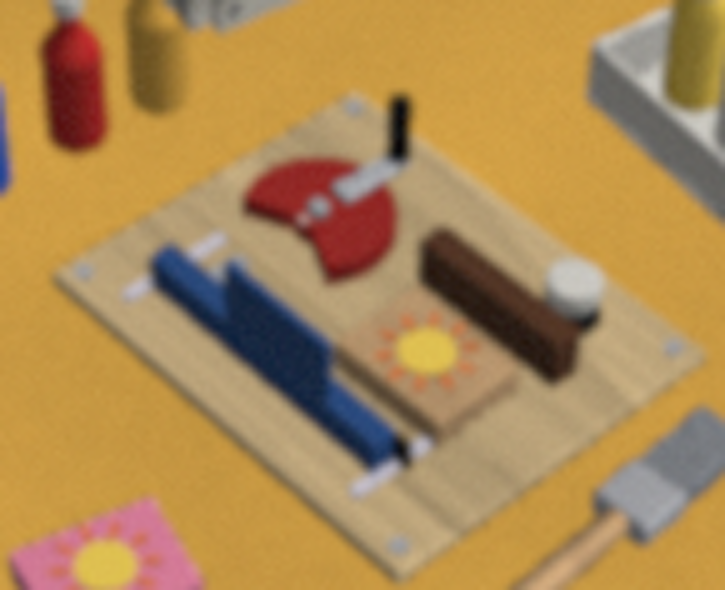

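View pics/top7.png

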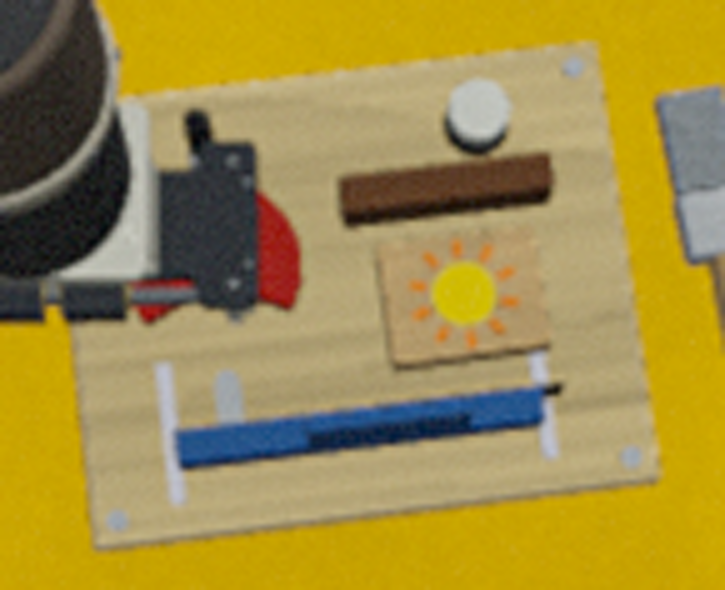

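apply_moves:
  commands:
    - {"dx":-22,"dy":-42,"dz":0,"spin":3.3,"hand":1}
    - {"dx":-22,"dy":-42,"dz":0,"spin":3.3,"hand":1}
    - {"dx":-22,"dy":-42,"dz":0,"spin":0,"hand":1}
    - {"dx":-22,"dy":-43,"dz":0,"spin":0,"hand":1}
    - {"dx":0,"dy":0,"dz":-30,"spin":0,"hand":1}

```text
t: 7.45
eef_pos: [0.455, -0.0462, 0.3198]
ee_rot: [0.071, 1.566, 0.212]
force: [-0.2, -0.0, -0.2]
width: 0.0007
```

apply_moves:
  commands:
    - {"dx":0,"dy":0,"dz":-30,"spin":0,"hand":1}
    - {"dx":0,"dy":0,"dz":-30,"spin":0,"hand":1}
    - {"dx":0,"dy":0,"dz":-25,"spin":0,"hand":1}
    - {"dx":0,"dy":0,"dz":0,"spin":0,"hand":1}
    - {"dx":0,"dy":0,"dz":0,"spin":0,"hand":1}

```text
t: 8.07
eef_pos: [0.4558, -0.0443, 0.234]
ee_rot: [-0.501, 1.57, -0.357]
force: [-0.2, -0.0, 0.1]
width: 0.0005
```

```bash
python3 -c "
from h import *
look(8)
"
```

```text
8.075 [ 0.4558 -0.0443  0.234 ] yaw 98.2 F [-0.2 -0.   0.1] jig [-103.7   -5.9] q [ 0.34  0.2  -0.68  0.   -0.7  -1.76]
```

View pics/side8.png

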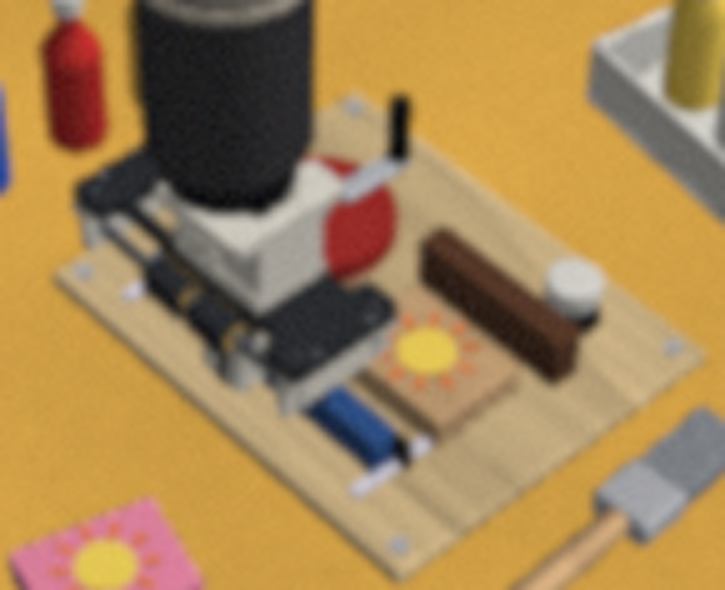

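View pics/wrist8.png

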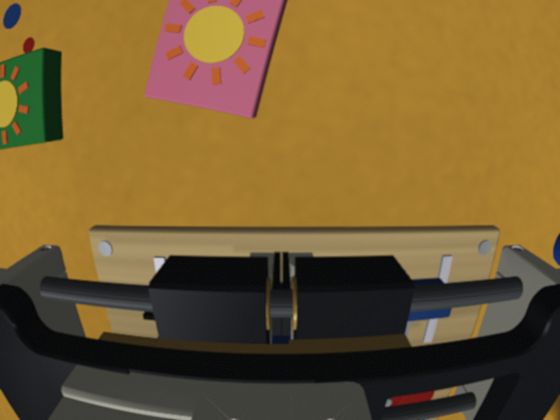

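apply_moves:
  commands:
    - {"dx":6,"dy":0.9,"dz":0,"spin":0,"hand":1}
    - {"dx":6,"dy":0.9,"dz":0,"spin":0,"hand":1}
    - {"dx":6,"dy":0.9,"dz":0,"spin":0,"hand":1}
    - {"dx":5,"dy":0.7,"dz":0,"spin":0,"hand":1}
    - {"dx":5,"dy":0.7,"dz":0,"spin":0,"hand":1}

```text
t: 8.85
eef_pos: [0.4829, -0.0406, 0.2332]
ee_rot: [-3.087, 1.569, -2.944]
force: [-3.1, -0.3, 1.1]
width: 0.0004
```

apply_moves:
  commands:
    - {"dx":4,"dy":0.6,"dz":0,"spin":0,"hand":1}
    - {"dx":4,"dy":0.6,"dz":0,"spin":0,"hand":1}
    - {"dx":4,"dy":0.6,"dz":0,"spin":0,"hand":1}
    - {"dx":4,"dy":0.6,"dz":0,"spin":0,"hand":1}
    - {"dx":4,"dy":0.6,"dz":0,"spin":0,"hand":1}

```text
t: 9.48
eef_pos: [0.5029, -0.0377, 0.2333]
ee_rot: [-2.999, 1.57, -2.856]
force: [-2.1, -2.9, -1.6]
width: 0.0008
```

```bash
python3 -c "
from h import *
look(9,('side','top'))
"
```

```text
9.475 [ 0.5029 -0.0377  0.2333] yaw 98.2 F [-2.1 -2.9 -1.6] jig [-56.  -6.] q [ 0.32  0.27 -0.58 -0.   -0.73 -1.74]
```

View pics/side9.png

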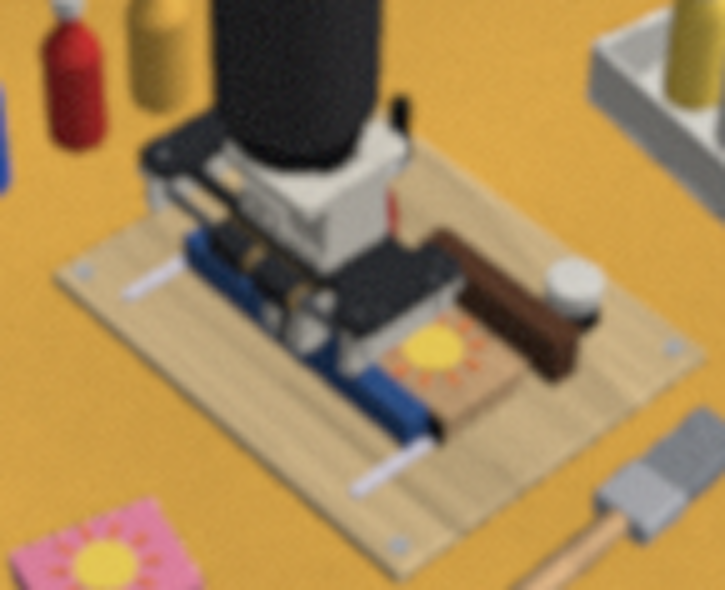

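View pics/top9.png

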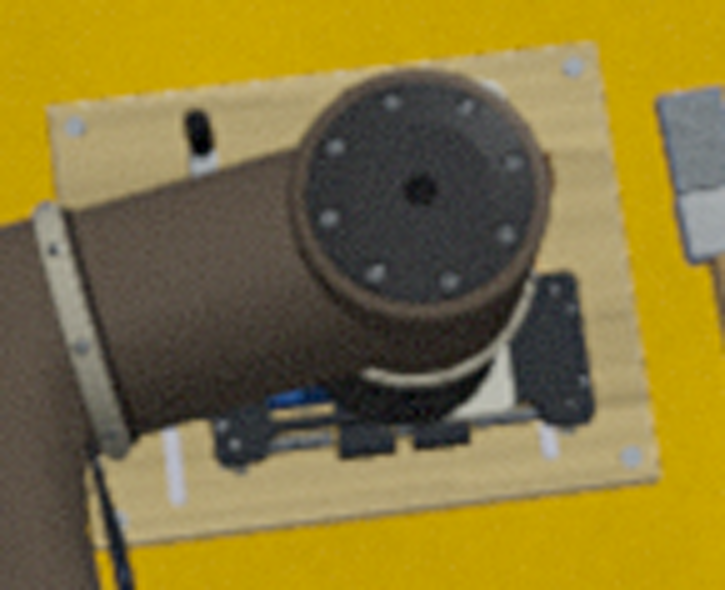

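apply_moves:
  commands:
    - {"dx":2,"dy":0.3,"dz":0,"spin":0,"hand":1}
    - {"dx":2,"dy":0.3,"dz":0,"spin":0,"hand":1}
    - {"dx":2,"dy":0.3,"dz":0,"spin":0,"hand":1}
    - {"dx":1,"dy":0.1,"dz":0,"spin":0,"hand":1}
    - {"dx":1,"dy":0.1,"dz":0,"spin":0,"hand":1}

```text
t: 10.2
eef_pos: [0.511, -0.0364, 0.2334]
ee_rot: [2.756, 1.571, 2.899]
force: [-2.8, -0.5, -0.5]
width: 0.0008
```

apply_moves:
  commands:
    - {"dx":1,"dy":0.1,"dz":0,"spin":0,"hand":1}
    - {"dx":0.5,"dy":0.1,"dz":0,"spin":0,"hand":1}
    - {"dx":0.5,"dy":0.1,"dz":0,"spin":0,"hand":1}
    - {"dx":0.5,"dy":0.1,"dz":0,"spin":0,"hand":1}
    - {"dx":0,"dy":0,"dz":0,"spin":0,"hand":1}

```text
t: 10.82
eef_pos: [0.5136, -0.036, 0.2334]
ee_rot: [0.33, 1.571, 0.473]
force: [-2.0, -0.4, -3.3]
width: 0.0003
```

```bash
python3 -c "
from h import *
look(10,('side',))
"
```

```text
10.825 [ 0.5136 -0.036   0.2334] yaw 98.2 F [-2.  -0.4 -3.3] jig [-45.3  -5.9] q [ 0.31  0.28 -0.55 -0.   -0.74 -1.74]
```

View pics/side10.png

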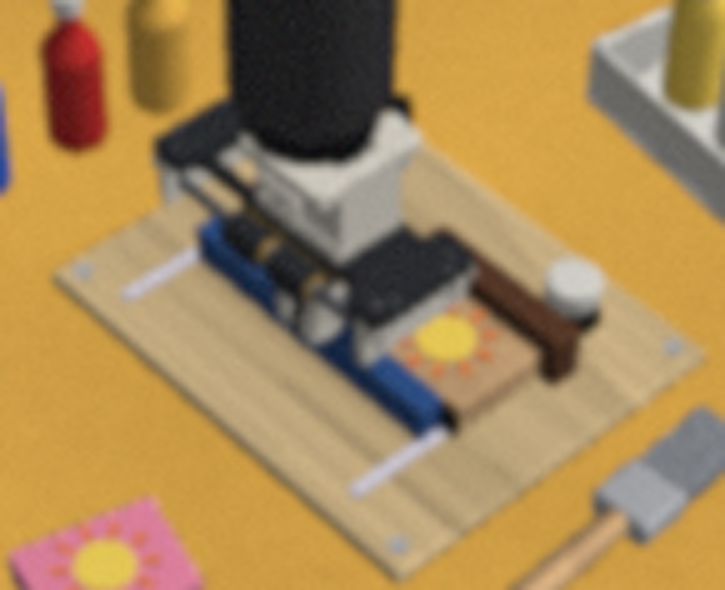

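apply_moves:
  commands:
    - {"dx":0.7,"dy":0.1,"dz":0,"spin":0,"hand":1}
    - {"dx":0.7,"dy":0.1,"dz":0,"spin":0,"hand":1}
    - {"dx":0.7,"dy":0.1,"dz":0,"spin":0,"hand":1}
    - {"dx":0,"dy":0,"dz":0,"spin":0,"hand":1}
    - {"dx":0,"dy":0,"dz":0,"spin":0,"hand":1}

```text
t: 11.5
eef_pos: [0.5143, -0.0359, 0.2334]
ee_rot: [3.124, 1.568, -3.016]
force: [-10.7, 1.3, 4.4]
width: 0.0005
```

apply_moves:
  commands:
    - {"dx":0.7,"dy":0.1,"dz":0,"spin":0,"hand":1}
    - {"dx":0.7,"dy":0.1,"dz":0,"spin":0,"hand":1}
    - {"dx":0,"dy":0,"dz":0,"spin":0,"hand":1}
    - {"dx":0,"dy":0,"dz":0,"spin":0,"hand":1}
    - {"dx":0,"dy":0,"dz":0,"spin":0,"hand":1}

```text
t: 12.12
eef_pos: [0.5147, -0.0359, 0.2333]
ee_rot: [3.137, 1.565, -3.004]
force: [-15.2, 2.4, 10.6]
width: 0.0004
```

```bash
python3 -c "
from h import *
look(11,('side',))
"
```

```text
12.125 [ 0.5147 -0.0359  0.2333] yaw 98.2 F [-15.2   2.4  10.6] jig [-44.2  -5.9] q [ 0.31  0.28 -0.55 -0.   -0.74 -1.74]
```

View pics/side11.png

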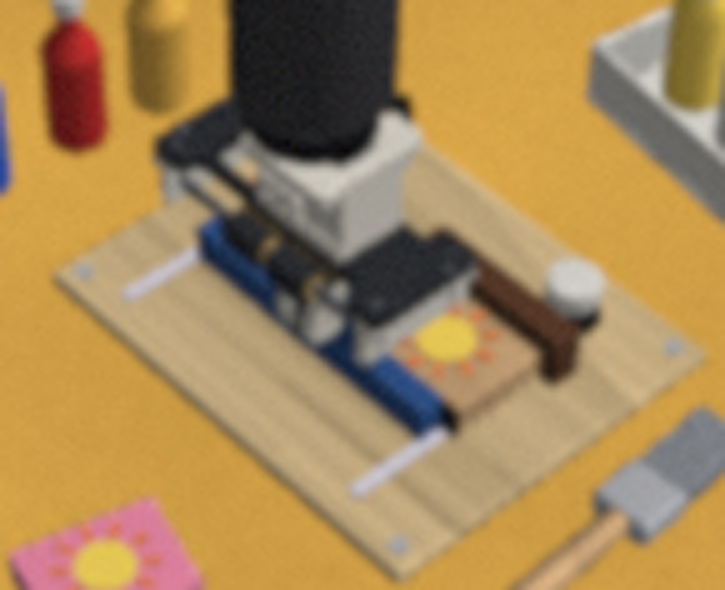

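apply_moves:
  commands:
    - {"dx":-3,"dy":-0.4,"dz":0,"spin":0,"hand":1}
    - {"dx":-10,"dy":-1.4,"dz":0,"spin":0,"hand":1}
    - {"dx":-15,"dy":-2.1,"dz":0,"spin":0,"hand":1}
    - {"dx":0,"dy":0,"dz":40,"spin":0,"hand":1}
    - {"dx":0,"dy":0,"dz":60,"spin":0,"hand":1}

```text
t: 12.8
eef_pos: [0.4878, -0.0396, 0.3334]
ee_rot: [-3.01, 1.568, -2.867]
force: [2.2, 1.1, -0.1]
width: 0.0002
```

apply_moves:
  commands:
    - {"dx":0,"dy":50,"dz":50,"spin":0,"hand":1}
    - {"dx":0,"dy":60,"dz":20,"spin":0,"hand":1}
    - {"dx":0,"dy":60,"dz":0,"spin":0,"hand":1}
    - {"dx":0,"dy":60,"dz":0,"spin":0,"hand":1}
    - {"dx":-20,"dy":60,"dz":0,"spin":0,"hand":1}

```text
t: 13.42
eef_pos: [0.4688, 0.2452, 0.3975]
ee_rot: [0.489, 1.569, 0.632]
force: [1.8, 1.0, -0.3]
width: 0.0001
```

```bash
python3 -c "
from h import *
look(12)
cv2.imwrite('pics/topfull12.png',viewer.grab_frame('top')[...,::-1])
"
```

```text
13.425 [0.4688 0.2452 0.3975] yaw 98.2 F [ 1.8  1.  -0.3] jig [-49.6 278.8] q [ 0.85  0.12 -0.32  0.   -1.13 -2.28]
```

View pics/side12.png

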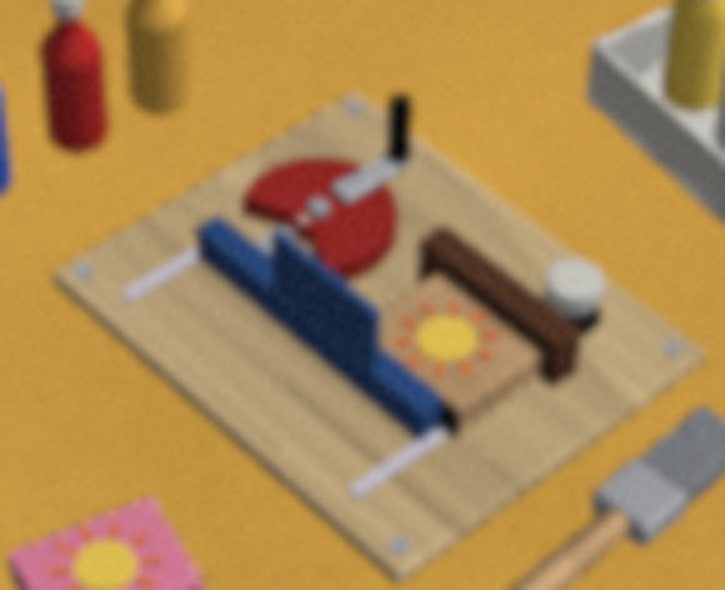

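View pics/top12.png

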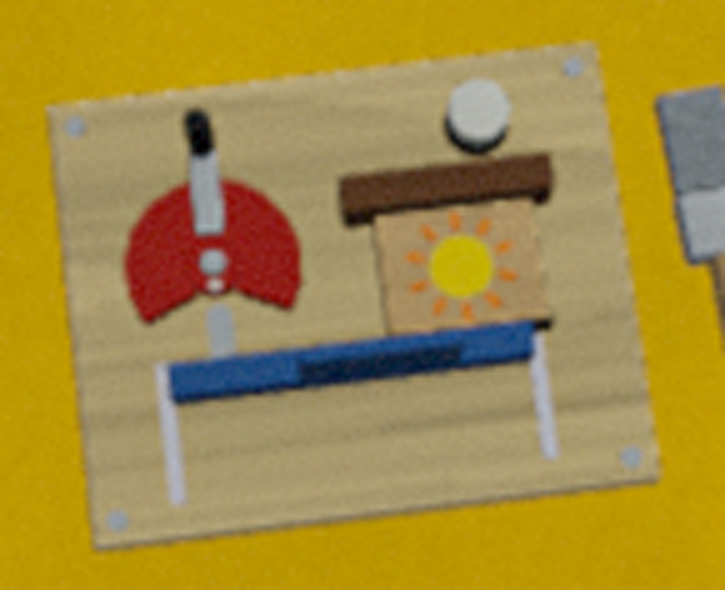

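View pics/topfull12.png

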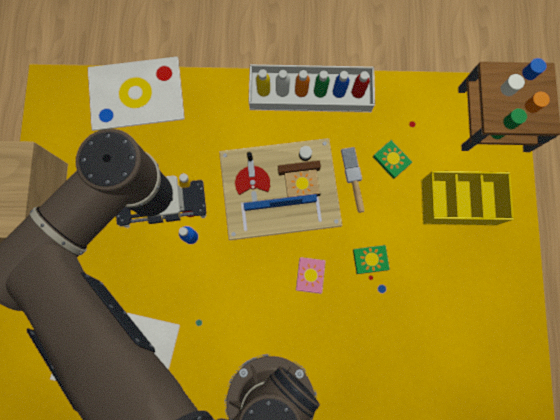

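```bash
python3 -c "
from h import *
for n,p in [('top',(461,266)),('side',(446,340)),('top',(374,218)),('top',(388,332)),('top',(537,201))]:
  print(n,unjig(P,at_z(n,*z(n,*p),.036)).round(1))
for p in [(278,228),(377,313)]: print('plate',unjig(P,at_z('side',*z('side',*p),.09)).round(1))
print('before',unjig(P,at_z('top',*z('top',464,293),.036)),unjig(P,at_z('side',*z('side',427,351),.036)))
q=unjig(P,at_z('top',*z('top',197,116),.084)); print('post',q)
"
```

```text
top [ 20.8 -56.4]
side [ 20.6 -55.7]
top [ 54.3 -11.6]
top [-11.5 -11.1]
top [  52.8 -103.8]
plate [-27.6  42. ]
plate [-30.6 -48.1]
before [  5.28869315 -55.98076615] [  5.86214793 -54.58509093]
post [110.68298153  79.30109553]
```

```bash
python3 -c "
from station import arm
print(arm.job_done())"
```

```text
the job is handed in; nothing more can be done
None
```

The block is clamped flush and square against the fence, the cam's dip faces the slide's nose, and the job is handed in at about 13.5 s.

- **Cam:** I pushed the lever post round with the closed fingertips from about 90° to about 0°. After I backed off, the side picture put the lever at about 0.4°, and later the top picture showed the dip facing the nose. Both are well inside the 0.35 rad allowed.
- **Slide:** Only then did I push the plate forward along the jig's x. The force stayed around 2–4 N on the way. It rose to about 15 N sideways (19 N in all) where the slide should be at 0.040, and I took that as the block reaching the fence.
- **Block:** Both cameras put the sun's centre at x 20.6–20.8 mm, where 20 mm is flush; the difference is within the calibration. The skew measured about 0.01 rad, and no gap at the fence is visible.
- **Surroundings:** The bottles, ink pot, brush, tub, basket and look-alikes look unmoved in the pictures. In the last top picture the arm partly hides the red and gold bottles and fully hides the basket. The zoomed side picture shows the red and gold bottles unmoved, but the basket lies outside it. I raised the hand for the cam push so that it would clear the bottle tops.
- **Hand:** It finished clear of everything, with the fingertips about 0.22 m up, left of the jig.

No check failed.

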